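# Heft three canisters and hold up the fullest

## Robot

A 7-joint arm with a two-finger parallel gripper is mounted at the origin on a cart in front of the work surface, level with it; the furniture and walls round the work are solid. World frame = base frame: x ahead of the robot, y to its left, z up, the work surface at z = 0. Lengths are in mm, angles in degrees, forces in N, time in s.
With the tool pointing down it reaches from about 425 to 875 mm from the base axis. Payload 8.4 kg.
Tool frame: the origin (TCP) lies at the very end of the fingers, on their centre line; the grasp point (between the pads) lies grip_point_offset behind it (grip_point_offset is the distance from the TCP to the grasp point, in mm); z points along the fingers, y is the direction in which the jaws open and shut (so a half turn about z gives the same grasp; the last joint's range is limited). The gripper opens to 87 mm and grips with 3 to 60 N. Pads are 19 mm wide; open, the fingers measure 117 mm over their backs; the gripper's body (75 mm by 190 mm) begins 51 mm behind the grasp point.
Start: joints at [-79.366, 19.091, 2.286, 83.961, -0.768, 76.965, -3.352], TCP at [182.629, 623.787, 222.546] pointing down, gripper open.
Joint ranges: [-147.57, 147.57], [-21.85, 119.76], [-74.77, 79.35], [14.55, 137.4], [-85.83, 265.84], [4.83, 119.75], [-152.11, 152.11]. Speed limits (degrees/s): [127.2, 127.2, 159.86, 159.86, 180, 180, 180].

## Interface

Orientations are given as [roll, pitch, yaw] about the fixed x, y, z axes, in that order (R = Rz(yaw) Ry(pitch) Rx(roll)).
In Python, from plant import * gives the robot as it stands.
- The arm moves only by the tool step_arm, never from a script. Its argument "series" is a list of rows, each a list of 7 numbers: the shift along the tool's x, y, z in units of 40 mm (1.0 is 40 mm), then the turn, a rotation vector about the tool's x, y, z in units of 6 degrees (1.0 is 6 degrees), then the opening in per cent of the stroke, from 0 (shut) to 100 (fully open). A call has exactly 5 rows; each row shifts and turns the pose as measured when the row begins, along the tool's axes as they then stand; what a row does not reach is not made up. A row lasts 1/10 s, in which the tool goes at most 50 mm and 8.59 degrees, less where a joint would pass 70% of its speed; a pose out of reach is approached as far as the arm can. A call is refused whole if a number of a shift passes 1 or a number of a turn 1, either way. A call with a gripper value outside its range is refused whole. The fingers move at their own pace and stop on an object; the grip force is fixed at half the most. Time passes only in rows, so rows that do not move let the fingers close, or fill a call up. It gives the time, the measured TCP pose, the force and the opening at its end, in the units of the state.
- sense(): the state, without advancing time (a new reading comes with each control period).
- read_camera(name): name is "scene" or "top" or "wrist"; returns the picture (420x560x3 uint8, red, green, blue); there is no depth.
- camera_info(name): a dict with "fx", "fy", "cx", "cy" (pixels), "rvec" (rotation vector, rad) and "tvec" (3), from world to camera coordinates, as OpenCV has them; the wrist camera has in their place "hand_eye" (4x4, takes a point from camera to tool coordinates, whose origin is the TCP and whose axes are the flange's). Camera axes: x right, y down, z forward; pixel columns grow to the right and rows downward; lengths in mm; the calibration is good to about 2 mm. A picture is of the moment at which its call begins: read the wrist's pose just before it. camera_info takes no time and is no camera call.
- hand_in(): hands the job in, once; it reports no verdict.
Trained networks look in the newest picture that a camera, given by its name, has taken for a name from the list of things; names that differ only in an ending like _2 or _b are one class to them, and where a whole thing is asked for, a point or a joint stands for the part that bears it (a point fixed in the world has none). Each returns a list of dicts, best first, with "conf" (0 to 1); they miss things now and then, are a little off and sometimes report something else, mostly with a low value. They report only what shows in the picture. A call takes as long as a camera call. They do not tell look-alikes from the thing itself.
- recognise(name, camera): "centre" ([column, row] in pixels, amid what is visible of it).
- cut_out(name, camera): "pixels" (420x560 bool, what is visible of it) and "centre" ([column, row] in pixels, amid what is visible of it).
The state is a dict: "time": time; "q": joint angles; "joint_velocities": joint speeds; "tau": joint torques, N m; "ee_pos": TCP position; "tcp_rot": TCP orientation; "ft_force": force on the tool from outside, world axes, zero at the start; "wrist_torque": the same for the moment, N m; "gripper_width": opening from 0.0 (shut) to 1.0 (fully open).
Only numpy, scipy, OpenCV 4.12 (cv2) and the standard library are available. Lean on these libraries where they do the work, as an engineer would, in place of code of your own. Each camera call takes 0.05 s, during which the arm holds its last target. There are 200 camera calls.

## Task

One of the three identical white canisters on the tray is fuller than the others, and only its weight tells. Going from left to right as the robot sees them, take each by the wooden knob on its lid, lift it about 5 cm clear of the tray to feel its weight for a moment, and set it back upright in its place; then hold the heaviest one up, upright and still, at least 10 cm above the tray, and finish while still holding it. The other two end standing in their places on the tray, and nothing else is moved.

Things in the scene. Friction and masses are not known exactly. Their poses are not given: they have to be found in the camera images.
- canister_a: one of three identical round white canisters, lid fixed shut: 100 mm wide, lid highest (122 mm) in the middle, sloping down outwards. Wooden knob on its centre: 28 mm wide with straight sides from 125 to 143 mm, top 150 mm; pinch it from above with 20 N or more. Origin: centre of the underside, z up. 0.3 to 0.95 kg; the heaviest by 0.15 kg or more is known only by feel, not by name or place.
- canister_b: one of three identical round white canisters, lid fixed shut: 100 mm wide, lid highest (122 mm) in the middle, sloping down outwards. Wooden knob on its centre: 28 mm wide with straight sides from 125 to 143 mm, top 150 mm; pinch it from above with 20 N or more. Origin: centre of the underside, z up. 0.3 to 0.95 kg; the heaviest by 0.15 kg or more is known only by feel, not by name or place.
- canister_c: one of three identical round white canisters, lid fixed shut: 100 mm wide, lid highest (122 mm) in the middle, sloping down outwards. Wooden knob on its centre: 28 mm wide with straight sides from 125 to 143 mm, top 150 mm; pinch it from above with 20 N or more. Origin: centre of the underside, z up. 0.3 to 0.95 kg; the heaviest by 0.15 kg or more is known only by feel, not by name or place.
- tray: wooden serving tray fixed to the worktop, 210 mm (x) by 420 mm (y), floor 8 mm thick, rim 26 mm high, steel bar handles on the short sides 44 mm high. Origin: centre of its underside; x away from the robot, y to its left, z up. The canisters stand in a row along its near side, 135 mm apart; a spice jar and a timer along its far side.
- place_left (a point): centre of the left (+y) canister place, on the tray floor (unmarked)
- place_middle (a point): centre of the middle canister place, on the tray floor (unmarked)
- place_right (a point): centre of the right (-y) canister place, on the tray floor (unmarked)
- small_jar: spice jar with red cap, 45 mm in diameter, 106 mm high, on the tray behind the left and middle canisters. Origin at the centre of its underside. A bystander, to be left where it stands.
- timer: round egg timer, white above red, 63 mm in diameter, 39 mm high, on the tray behind the middle and right canisters. Origin at the centre of its underside. A bystander, to be left where it stands.
- mug: white mug, 81 mm in diameter with a handle, 95 mm high, on the worktop behind the tray. Origin at the centre of its underside. A bystander, to be left where it stands.
- lemon: lemon, 78 x 55 mm, 56 mm high, on the worktop behind the tray. Origin on its underside. A bystander, to be left where it stands.
There are look-alikes about, which are no part of the job. Leave any turquoise look-alike of the canister_c alone.

How it is judged (in metres and radians):
On the way, in this order (a step that is already met when the one before it is completed fails the run):
1. the left canister is held clear of the tray (((z of canister_a in the frame of tray above 0.038 m and horizontal distance between canister_a and place_left below 0.06 m and contact force between canister_a and the fingers above 0.5 N) or (z of canister_b in the frame of tray above 0.038 m and horizontal distance between canister_b and place_left below 0.06 m and contact force between canister_b and the fingers above 0.5 N) or (z of canister_c in the frame of tray above 0.038 m and horizontal distance between canister_c and place_left below 0.06 m and contact force between canister_c and the fingers above 0.5 N))), for 0.3 s.
2. the middle canister is held clear of the tray (((z of canister_a in the frame of tray above 0.038 m and horizontal distance between canister_a and place_middle below 0.06 m and contact force between canister_a and the fingers above 0.5 N) or (z of canister_b in the frame of tray above 0.038 m and horizontal distance between canister_b and place_middle below 0.06 m and contact force between canister_b and the fingers above 0.5 N) or (z of canister_c in the frame of tray above 0.038 m and horizontal distance between canister_c and place_middle below 0.06 m and contact force between canister_c and the fingers above 0.5 N))), for 0.3 s.
3. the right canister is held clear of the tray (((z of canister_a in the frame of tray above 0.038 m and horizontal distance between canister_a and place_right below 0.06 m and contact force between canister_a and the fingers above 0.5 N) or (z of canister_b in the frame of tray above 0.038 m and horizontal distance between canister_b and place_right below 0.06 m and contact force between canister_b and the fingers above 0.5 N) or (z of canister_c in the frame of tray above 0.038 m and horizontal distance between canister_c and place_right below 0.06 m and contact force between canister_c and the fingers above 0.5 N))), for 0.3 s.
At the end, for the whole second after the job is handed in: The heaviest canister is held by the fingers, still, within 0.2 rad of upright, its underside at least 90 mm above the tray floor and touching nothing else; the two lighter canisters stand upright on the tray floor within 35 mm of where each stood at the start (z of canister_c in the frame of tray above 0.098 m and angle between canister_c's own z axis and vertical below 0.2 rad and linear speed of each of canister_c, canister_a, canister_b below 0.03 m/s and contact force between canister_c and the fingers above 0.5 N and contact force between canister_c and tray below 0.1 N and distance of each of canister_a, canister_b from where it was at the start of the episode below 0.035 m and z of each of canister_a, canister_b in the frame of tray below 0.013 m and angle between each of canister_a, canister_b's own z axis and vertical below 0.1 rad and contact force between each of canister_a, canister_b and canister_c below 0.1 N and contact force between each of canister_a, canister_b and the fingers below 0.1 N); the arm keeps its last pose, push and grip.
It fails at once if a canister is tipped more than 0.4 rad (angle between any of canister_a, canister_b, canister_c's own z axis and vertical above 0.4 rad).
It fails at once if a bystander (spice jar, timer, mug, lemon) is moved more than 25 mm (distance of any of small_jar, timer, mug, lemon from where it was at the start of the episode above 0.025 m).
It also fails if it takes over 72 s, if anything falls off the work surface, if the arm or the gripper's body presses on something with over 40 N, if the wrist force passes 120 N, or if a joint passes its speed limit or range.

## Working session

There is one attempt and no reset: what is moved stays moved. The work goes in short steps, Python scripts to look and compute and a tool call to move; the robot and the scene stay as the last step left them, time stands still between calls to the robot, and variables do not carry over. Pictures are saved under pics/ and viewed, about 8 in all and at most 12, crops included, and the job is handed in when it is done.

Besides the shell and the picture viewer there is one more tool, called after ">>>" by a JSON object that holds its "op" and its "data". step_arm: Moves the arm, as the interface text tells. Its arguments: {"type":"object","properties":{"series":{"type":"array","items":{"type":"array","items":{"type":"number"}}}},"required":["series"]}

```bash
mkdir -p pics; ls; python3 - <<'E'
from plant import *
import cv2,numpy as np
s=sense();print(s)
a=read_camera("top");b=read_camera("scene")
cv2.imwrite("pics/top.png",a[:,:,::-1]);cv2.imwrite("pics/scene.png",b[:,:,::-1])
for c in("top","scene"):
  print(camera_info(c))
  for n in("canister_a","tray","small_jar","timer"):
    print(c,n,[(np.round(d["centre"]),round(d["conf"],2)) for d in recognise(n,c)])
print(camera_info("wrist"))
try: print(grip_point_offset)
except Exception as e: print(e)
E
```

```text
pics
{'time': 0.0, 'q': array([-79.36549208,  19.13283868,   2.2849811 ,  84.01296507,
        -0.76808504,  76.96662371,  -3.3497131 ]), 'joint_velocities': array([-0.0073218 ,  0.0076622 , -0.00537811, -0.05552566, -0.10494731,
        0.02587791,  0.02584368]), 'tau': array([-1.57634797e-03, -6.56347203e+01,  1.33440178e+00, -4.03804457e+01,
       -5.96896629e-02,  4.51721821e-02,  1.55027610e-04]), 'ee_pos': array([182.52530779, 623.33150954, 221.63092052]), 'tcp_rot': array([-1.79903032e+02,  6.42151055e-03,  1.63682403e+02]), 'ft_force': array([-1.23694792,  0.03993199,  0.00697482]), 'wrist_torque': array([ 0.04482366, -0.05841113, -0.01171357]), 'gripper_width': 1.0000293910355684}
{'fx': 396.4255455297878, 'fy': 396.4255455297878, 'cx': 280.2521427983518, 'cy': 209.30555370714188, 'rvec': array([ 2.11680234, -2.13425772,  0.17245219]), 'tvec': array([ 33.28327245, 540.56662895, 808.73182782])}
top canister_a [(array([402., 257.]), 0.83), (array([245., 251.]), 0.81), (array([176., 244.]), 0.76), (array([313., 251.]), 0.67)]
top tray [(array([257., 229.]), 0.88), (array([299.
[... 390 characters left out ...]
), 0.9), (array([394., 246.]), 0.78), (array([294., 149.]), 0.57), (array([342., 280.]), 0.2)]
scene tray [(array([346., 283.]), 0.7)]
scene small_jar [(array([323., 238.]), 0.92)]
scene timer [(array([299., 218.]), 0.84)]
{'fx': 304.31724727098054, 'fy': 304.31724727098054, 'cx': 280.05383149365764, 'cy': 207.63798289635605, 'hand_eye': array([[-6.83986276e-04, -9.56118745e-01, -2.92978630e-01,
         8.04062451e+01],
       [ 9.99999762e-01, -6.27449338e-04, -2.86949391e-04,
         3.32145939e-01],
       [ 9.05284441e-05, -2.92978756e-01,  9.56118947e-01,
        -1.62479528e+02],
       [ 0.00000000e+00,  0.00000000e+00,  0.00000000e+00,
         1.00000000e+00]])}
18.700000000000003
```

View pics/top.png

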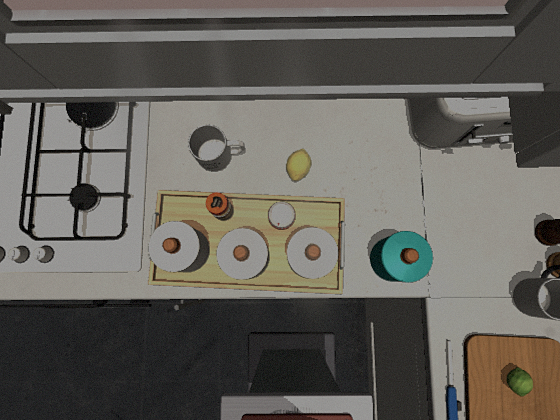

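View pics/scene.png

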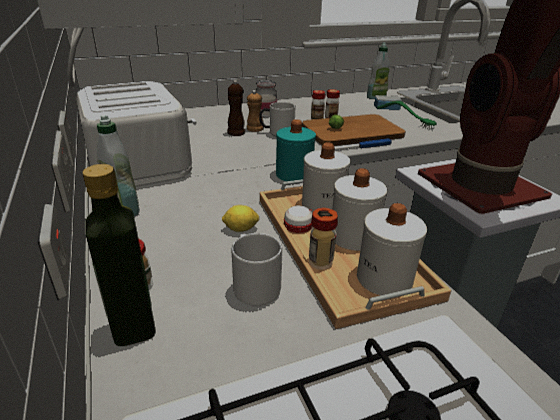

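The top view shows three white canisters with knobs at about (171,245), (242,253) and (312,252). The turquoise look-alike, knob at (410,256), stands off the tray. I'll locate the knobs in both views.

```bash
cat > h.py <<'E'
from plant import *
import cv2,numpy as np
from scipy.spatial.transform import Rotation as R
def knobs(img,boxes):
    hsv=cv2.cvtColor(img,cv2.COLOR_RGB2HSV); out=[]
    m=((hsv[...,0]<16)&(hsv[...,1]>110)&(hsv[...,2]>50)).astype(np.uint8)
    for u,v in boxes:
        w=np.zeros_like(m);w[v-16:v+17,u-16:u+17]=m[v-16:v+17,u-16:u+17]
        n,l,st,c=cv2.connectedComponentsWithStats(w)
        i=1+np.argmax(st[1:,4]);out.append(c[i]);print(np.round(c[i],1),st[i])
    return np.array(out)
def ray(ci,p):
    Rm=cv2.Rodrigues(ci["rvec"])[0];o=-Rm.T@ci["tvec"]
    K=np.array([[ci["fx"],0,ci["cx"]],[0,ci["fy"],ci["cy"]],[0,0,1]])
    return o,Rm.T@np.linalg.solve(K,[p[0],p[1],1])
def atz(ci,p,z):
    o,d=ray(ci,p);return o+d*(z-o[2])/d[2]
def P(ci):
    K=np.array([[ci["fx"],0,ci["cx"]],[0,ci["fy"],ci["cy"]],[0,0,1]])
    return K@np.c_[cv2.Rodrigues(ci["rvec"])[0],ci["tvec"]]
E
python3 - <<'E'
from h import *
a=cv2.imread("pics/top.png")[:,:,::-1].copy();b=cv2.imread("pics/scene.png")[:,:,::-1].copy()
ta=knobs(a,[(171,245),(242,253),(312,252)]);sb=knobs(b,[(398,214),(361,178),(328,151)])
ct,cs=camera_info("top"),camera_info("scene")
for p in ta:print("top@145",atz(ct,p,145))
for p in sb:print("sc@140",atz(cs,p,140))
X=cv2.triangulatePoints(P(ct),P(cs),ta.T,sb.T);print((X[:3]/X[3]).T)
for p in [(154,284),(342,289),(344,199),(159,191)]:print("rim",atz(ct,p,26)[:2])
for n,p,z in[("jar",(216,204),106),("timer",(281,214),39),("mug",(209,140),95),("turq",(410,256),150)]:print(n,atz(ct,p,z))
E
```

```text
[169.5 244.6] [163 238  14  14 158]
[239.5 252.5] [233 246  14  14 141]
[313.8 251. ] [308 245  12  12 105]
[397.9 212.9] [388 203  19  23 241]
[362.2 176.2] [354 168  16  19 161]
[329.8 140.6] [316 135  29  21 242]
top@145 [458.09327742 237.10198446 145.        ]
top@145 [442.21453604 104.76069753 145.        ]
top@145 [443.82448508 -34.4098169  145.        ]
sc@140 [452.60282048 233.06408246 140.        ]
sc@140 [435.82487993  96.71547054 140.        ]
sc@140 [408.59769567 -86.4886649  140.        ]
[[457.62066982 237.87659768 143.83138703]
 [441.94559814 104.96669961 144.8686052 ]
 [441.13595524 -32.13190676 164.50796478]]
rim [383.96132595 301.7899747 ]
rim [ 370.65256672 -101.46754184]
rim [ 566.43187622 -112.5505908 ]
rim [588.67685194 300.3711016 ]
jar [542.58349314 157.73317791 106.        ]
timer [531.8705151   27.37939046  39.        ]
mug [681.98777841 177.30034254  95.        ]
turq [ 432.87867518 -211.70065889  150.        ]
```

>>> {"op": "step_arm", "data": {"series": [[-0.78,-0.61,0,0,0,0,100],[-0.78,-0.61,0,0,0,0,100],[-0.78,-0.61,0,0,0,0,100],[-0.78,-0.61,0,0,0,0,100],[-0.78,-0.61,0,0,0,0,100]]}}

```text
time: 1.0
ee_pos: [296.2, 462.5, 221.0]
tcp_rot: [180.0, -0.2, 164.3]
ft_force: [1.0, -0.4, 0.1]
gripper_width: 1.002
```

>>> {"op": "step_arm", "data": {"series": [[-0.9,-0.72,0,0,0,0,100],[-0.9,-0.72,0,0,0,0,100],[-0.9,-0.72,0,0,0,0,100],[-0.9,-0.72,0,0,0,0,100],[-0.9,-0.72,0,0,0,0,100]]}}

```text
time: 1.5
ee_pos: [434.4, 268.0, 221.7]
tcp_rot: [179.7, -0.1, 164.4]
ft_force: [0.3, 0.0, -0.0]
gripper_width: 1.001
```

>>> {"op": "step_arm", "data": {"series": [[0,0,0,0,0,-0.65,100],[0,0,0,0,0,-0.65,100],[0,0,0,0,0,-0.65,100],[0,0,0,0,0,-0.65,100],[0,0,0,0,0,0,100]]}}

```text
time: 2.0
ee_pos: [440.0, 259.0, 223.1]
tcp_rot: [179.7, 0.1, 179.7]
ft_force: [0.6, 0.3, -0.0]
gripper_width: 0.998
```

```bash
python3 - <<'E'
from h import *
s=sense();print(np.round(s["q"],1),s["ee_pos"],s["tcp_rot"],s["time"])
im=read_camera("wrist");cv2.imwrite("pics/w1.png",im[:,:,::-1])
E
```

```text
[-53.4   2.1  18.6 104.1  -0.9  73.7  55.2] [439.97935556 259.02359418 223.08054149] [1.79678405e+02 1.26145561e-01 1.79748000e+02] 2.0
```

View pics/w1.png

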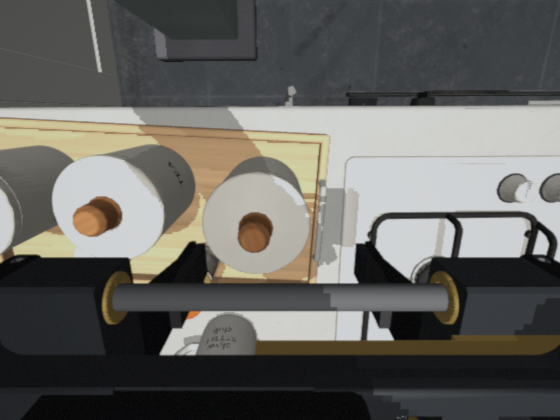

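Wrist view: left canister's knob is at about (254,235) and the middle one's at about (95,218). I'll compute both positions.

```bash
cat >> h.py <<'E'
def wrist_at(p,z,s):
    ci=camera_info("wrist");T=ci["hand_eye"];Rt=R.from_euler("xyz",s["tcp_rot"],degrees=True).as_matrix()
    d=Rt@T[:3,:3]@[(p[0]-ci["cx"])/ci["fx"],(p[1]-ci["cy"])/ci["fy"],1];o=Rt@T[:3,3]+s["ee_pos"]
    return o+d*(z-o[2])/d[2]
def go(t,s):
    Rt=R.from_euler("xyz",s["tcp_rot"],degrees=True).as_matrix()
    return Rt.T@(np.array(t)-s["ee_pos"])/40
E
python3 - <<'E'
from h import *
s=sense();im=cv2.imread("pics/w1.png")[:,:,::-1].copy()
k=knobs(im,[(254,235),(95,216)])
for p in k:print(wrist_at(p,145,s),wrist_at(p,158,s))
E
```

```text
[254.2 233.8] [238 219  33  33 920]
[ 95.5 216.5] [ 79 200  33  33 987]
[456.49875777 237.66283403 145.        ] [451.23916092 238.815405   158.        ]
[439.8131533  106.24443674 145.        ] [435.45595344 114.5044257  158.        ]
```

>>> {"op": "step_arm", "data": {"series": [[-0.21,-0.27,0,0,0,0,100],[-0.21,-0.27,0.2,0,0,0,100],[0,0,0.5,0,0,0,100],[0,0,0.5,0,0,0,100],[0,0,0,0,0,0,100]]}}

```text
time: 2.55
ee_pos: [460.3, 232.8, 172.8]
tcp_rot: [179.7, 0.2, 179.1]
ft_force: [-0.2, 0.5, 0.5]
gripper_width: 0.999
```

```bash
python3 - <<'E'
from h import *
s=sense();print(s["ee_pos"],s["tcp_rot"],go([457,237.5,132],s))
im=read_camera("wrist");cv2.imwrite("pics/w2.png",im[:,:,::-1])
E
```

```text
[460.31661406 232.76612909 172.84286652] [179.67306584   0.22640585 179.13205657] [0.08873266 0.11125097 1.02138043]
```

View pics/w2.png

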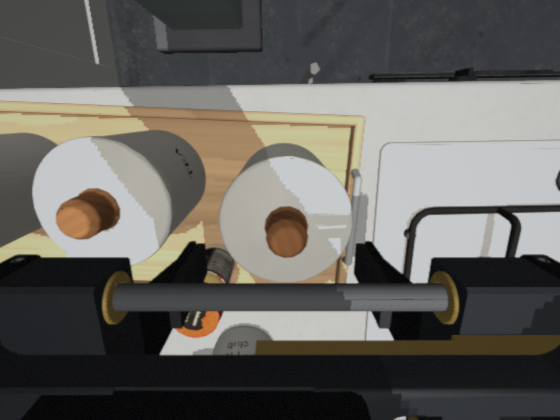

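>>> {"op": "step_arm", "data": {"series": [[0.1,0.11,0.2,0,0,0,100],[0,0,0.4,0,0,0,100],[0,0,0.4,0,0,0,100],[0,0,0,0,0,0,100],[0,0,0,0,0,0,100]]}}

```text
time: 3.1
ee_pos: [458.7, 239.4, 135.9]
tcp_rot: [179.4, 0.5, 179.0]
ft_force: [0.3, 0.5, 0.2]
gripper_width: 0.999
```

>>> {"op": "step_arm", "data": {"series": [[0.05,-0.04,0.07,0,0,0,100],[0,0,0,0,0,0,30],[0,0,0,0,0,0,0],[0,0,0,0,0,0,0],[0,0,0,0,0,0,0]]}}

```text
time: 3.6
ee_pos: [457.7, 238.7, 135.7]
tcp_rot: [179.3, 0.7, 179.0]
ft_force: [0.1, -0.1, 0.1]
gripper_width: 0.717
```

>>> {"op": "step_arm", "data": {"series": [[0,0,0,0,0,0,0],[0,0,0,0,0,0,0],[0,0,0,0,0,0,0],[0,0,0,0,0,0,0],[0,0,0,0,0,0,0]]}}

```text
time: 4.1
ee_pos: [457.8, 238.2, 135.8]
tcp_rot: [179.3, 0.7, 179.0]
ft_force: [-0.8, -3.3, 0.9]
gripper_width: 0.307
```

>>> {"op": "step_arm", "data": {"series": [[0,0,0,0,0,0,60],[0,0,0,0,0,0,60],[0.03,0,0.14,0,-0.1,0,60],[0,0,0,0,0,0,60],[0,0,0,0,0,0,60]]}}

```text
time: 4.6
ee_pos: [456.8, 239.0, 130.0]
tcp_rot: [179.2, 1.4, 179.0]
ft_force: [0.1, -0.5, 0.9]
gripper_width: 0.582
```

>>> {"op": "step_arm", "data": {"series": [[0,0,0,0,0,0,0],[0,0,0,0,0,0,0],[0,0,0,0,0,0,0],[0,0,0,0,0,0,0],[0,0,0,0,0,0,0]]}}

```text
time: 5.1
ee_pos: [456.8, 237.8, 129.8]
tcp_rot: [179.3, 1.4, 179.0]
ft_force: [-1.2, 0.4, -2.6]
gripper_width: 0.324
```

>>> {"op": "step_arm", "data": {"series": [[0,0,-0.3,0,0,0,0],[0,0,-0.4,0,0,0,0],[0,0,-0.4,0,0,0,0],[0,0,-0.3,0,0,0,0],[0,0,0,0,0,0,0]]}}

```text
time: 5.6
ee_pos: [453.0, 236.3, 187.2]
tcp_rot: [179.5, 1.1, 179.0]
ft_force: [-0.2, 0.4, -5.1]
gripper_width: 0.324
```

>>> {"op": "step_arm", "data": {"series": [[0,0,0,0,0,0,0],[0,0,0,0,0,0,0],[0,0,0,0,0,0,0],[0,0,0,0,0,0,0],[0,0,0,0,0,0,0]]}}

```text
time: 6.1
ee_pos: [451.7, 235.7, 184.8]
tcp_rot: [179.7, 0.9, 179.0]
ft_force: [1.0, 1.0, -5.2]
gripper_width: 0.323
```

```bash
python3 - <<'E'
from h import *
for i in range(3):
  s=sense();print(s["ft_force"],s["wrist_torque"],s["gripper_width"],s["tau"][1:4]);read_camera("wrist")
s=sense();print(s["ee_pos"],s["tcp_rot"],s["time"])
E
```

```text
[ 0.99800221  1.04379335 -5.16821693] [-0.00847109  0.02941559 -0.06361656] 0.3225987335840927 [-42.19265699   0.85856432 -41.40331864]
[-0.14540102 -0.11989692 -5.90675896] [0.00787186 0.04384269 0.01739758] 0.324499719855427 [-42.41300941   0.90781482 -41.74150229]
[ 0.22513816 -0.0741986  -5.27230267] [0.02451734 0.05417547 0.00452746] 0.3222500970504165 [-42.10748076   0.90331441 -41.44676685]
[451.78379759 235.75734849 185.02816147] [179.65146698   0.90129857 179.02001402] 6.25
```

Left weighs about 5.4 N. I'll set it back down.

>>> {"op": "step_arm", "data": {"series": [[-0.1,0.05,0.3,0,0,0,0],[0,0,0.4,0,0,0,0],[0,0,0.35,0,0,0,0],[0,0,0.22,0,0,0,0],[0,0,0,0,0,0,0]]}}

```text
time: 6.75
ee_pos: [458.2, 238.8, 130.5]
tcp_rot: [179.6, 1.0, 179.0]
ft_force: [0.2, -0.4, -4.6]
gripper_width: 0.326
```

>>> {"op": "step_arm", "data": {"series": [[0,0,0.05,0,0,0,0],[0,0,0,0,0,0,0],[0,0,0,0,0,0,40],[0,0,0,0,0,0,60],[0,0,0,0,0,0,90]]}}

```text
time: 7.25
ee_pos: [460.5, 240.6, 132.8]
tcp_rot: [179.4, 1.2, 179.0]
ft_force: [0.7, -0.5, 0.9]
gripper_width: 0.5
```

>>> {"op": "step_arm", "data": {"series": [[0,0,0,0,0,0,100],[0,0,-0.4,0,0,0,100],[0,0,-0.5,0,0,0,100],[0,0,-0.4,0,0,0,100],[0.1,-0.3,0,0,0.2,0,100]]}}

```text
time: 7.75
ee_pos: [455.1, 229.3, 186.8]
tcp_rot: [179.3, 0.1, 179.2]
ft_force: [0.0, -0.6, 0.3]
gripper_width: 0.94
```

>>> {"op": "step_arm", "data": {"series": [[0.13,-0.75,0,0,0,0,100],[0.13,-0.8,0,0,0,0,100],[0.13,-0.8,0,0,0,0,100],[0,-0.7,0,0,0,0,100],[0,0,0,0,0,0,100]]}}

```text
time: 8.25
ee_pos: [435.1, 98.9, 182.3]
tcp_rot: [179.3, -0.3, 179.1]
ft_force: [0.6, 0.1, 0.7]
gripper_width: 1.0
```

```bash
python3 - <<'E'
from h import *
s=sense();print(s["ee_pos"],s["tcp_rot"],s["ft_force"],go([441,105.5,132],s))
im=read_camera("wrist");cv2.imwrite("pics/w3.png",im[:,:,::-1])
hsv=cv2.cvtColor(im,cv2.COLOR_RGB2HSV);m=((hsv[...,0]<16)&(hsv[...,1]>110)&(hsv[...,2]>50)).astype(np.uint8)
n,l,st,c=cv2.connectedComponentsWithStats(m)
for i in range(1,n):
  if st[i,4]>300:print(c[i],st[i],wrist_at(c[i],148,s))
E
```

```text
[435.09255151  98.89380837 182.28978332] [179.30402822  -0.29724932 179.08983623] [0.59205307 0.07457488 0.65657381] [-0.15156472  0.15220552  1.25841681]
[287.42240216 239.56140351] [ 268  217   39   47 1482] [438.32024534 104.58649953 148.        ]
[100.48171501 241.47540984] [  72  221   56   37 1586] [436.94540206 -25.32631294 148.        ]
[465.35779817 248.66972477] [442 236  53  22 763] [448.03676372 231.02270447 148.        ]
[344.49531835 323.70037453] [ 320  311   50   30 1068] [508.81206555 147.67238488 148.        ]
```

View pics/w3.png

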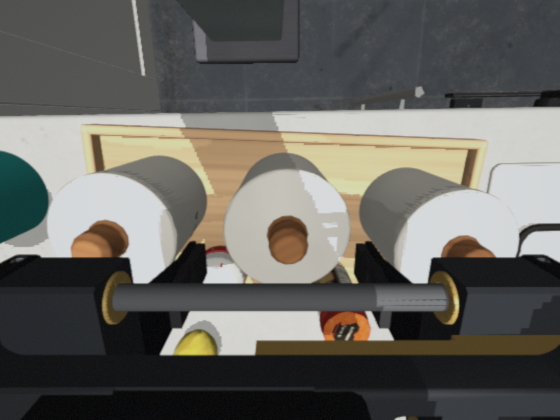

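Left canister stands in its place; the middle knob (287,240) is nearly under the fingers, at about (440,105).

>>> {"op": "step_arm", "data": {"series": [[-0.12,0.15,0.2,0,0,0,100],[0,0,0.4,0,0,0,100],[0,0,0.4,0,0,0,100],[0,0,0.22,0,0,0,100],[0,0,0,0,0,0,80]]}}

```text
time: 8.8
ee_pos: [439.9, 112.2, 128.9]
tcp_rot: [179.3, -0.4, 179.5]
ft_force: [-0.9, 0.7, 0.0]
gripper_width: 0.963
```

>>> {"op": "step_arm", "data": {"series": [[0,-0.15,-0.03,0,0,0,60],[0,0,0,0,0,0,50],[0,0,0,0,0,0,50],[0,0,0,0,0,0,50],[0,0,0,0,0,0,50]]}}

```text
time: 9.3
ee_pos: [440.9, 106.9, 131.5]
tcp_rot: [179.2, -0.3, 179.5]
ft_force: [0.1, -0.1, 0.1]
gripper_width: 0.554
```

>>> {"op": "step_arm", "data": {"series": [[0,0,0,0,0,0,0],[0,0,0,0,0,0,0],[0,0,0,0,0,0,0],[0,0,0,0,0,0,0],[0,0,0,0,0,0,0]]}}

```text
time: 9.8
ee_pos: [440.9, 106.7, 131.7]
tcp_rot: [179.2, -0.3, 179.5]
ft_force: [0.1, 2.2, 0.2]
gripper_width: 0.313
```

>>> {"op": "step_arm", "data": {"series": [[0,0,0,0,0,0,0],[0,0,-0.4,0,0,0,0],[0,0,-0.5,0,0,0,0],[0,0,-0.4,0,0,0,0],[0,0,0,0,0,0,0]]}}

```text
time: 10.3
ee_pos: [438.8, 105.4, 182.5]
tcp_rot: [179.4, -0.6, 179.5]
ft_force: [0.2, -0.3, -5.6]
gripper_width: 0.314
```

>>> {"op": "step_arm", "data": {"series": [[0,0,0,0,0,0,0],[0,0,0,0,0,0,0],[0,0,0,0,0,0,0],[0,0,0,0,0,0,0],[0,0,0,0,0,0,0]]}}

```text
time: 10.8
ee_pos: [436.6, 104.7, 178.6]
tcp_rot: [179.5, -0.9, 179.5]
ft_force: [0.4, 0.2, -4.9]
gripper_width: 0.31
```

```bash
python3 - <<'E'
from h import *
for i in range(3):
  s=sense();print(s["ft_force"],s["gripper_width"]);read_camera("wrist")
s=sense();print(s["ee_pos"],s["tcp_rot"],s["time"])
E
```

```text
[ 0.35039687  0.17591366 -4.87172855] 0.3104086472547382
[ 0.22005687 -0.79214627 -5.36802125] 0.3146081402719906
[-0.08222603 -0.66010864 -4.84160973] 0.3147592146493559
[436.79911058 104.75498478 178.91350298] [179.52828951  -0.8909188  179.53686569] 10.95
```

Middle weighs about 5.1 N, similar to the left. I'll set it back.

>>> {"op": "step_arm", "data": {"series": [[-0.05,0.03,0.3,0,0,0,0],[0,0,0.4,0,0,0,0],[0,0,0.3,0,0,0,0],[0,0,0.1,0,0,0,0],[0,0,0,0,0,0,0]]}}

```text
time: 11.45
ee_pos: [438.6, 106.8, 131.9]
tcp_rot: [179.5, -0.9, 179.6]
ft_force: [-3.9, -1.0, 7.3]
gripper_width: 0.311
```

Contact with the tray, so I'll release and go to the right one.

>>> {"op": "step_arm", "data": {"series": [[0,0,0,0,0,0,0],[0,0,0,0,0,0,40],[0,0,0,0,0,0,60],[0,0,0,0,0,0,90],[0,0,0,0,0,0,100]]}}

```text
time: 11.95
ee_pos: [440.8, 107.5, 133.9]
tcp_rot: [179.4, -0.6, 179.5]
ft_force: [-0.4, 0.8, -0.3]
gripper_width: 0.587
```

>>> {"op": "step_arm", "data": {"series": [[0,0,-0.4,0,0,0,100],[0,0,-0.5,0,0,0,100],[0,0,-0.4,0,0,0,100],[0,-0.4,0,0,0,0,100],[0,-0.75,0,0,0,0,100]]}}

```text
time: 12.45
ee_pos: [441.5, 62.4, 187.4]
tcp_rot: [179.4, -0.5, 179.9]
ft_force: [1.2, -1.0, -0.1]
gripper_width: 0.974
```

>>> {"op": "step_arm", "data": {"series": [[0,-0.75,0,0,0,0,100],[0,-0.75,0,0,0,0,100],[0,-0.6,0,0,0,0,100],[0,0,0,0,0,0,100],[0,0,0,0,0,0,100]]}}

```text
time: 12.95
ee_pos: [439.2, -32.9, 183.8]
tcp_rot: [179.3, -0.5, 179.5]
ft_force: [-0.2, -0.1, 0.6]
gripper_width: 1.002
```

```bash
python3 - <<'E'
from h import *
s=sense();print(np.round(s["q"],1),s["ee_pos"],s["tcp_rot"],s["ft_force"])
im=read_camera("wrist");cv2.imwrite("pics/w4.png",im[:,:,::-1])
hsv=cv2.cvtColor(im,cv2.COLOR_RGB2HSV);m=((hsv[...,0]<16)&(hsv[...,1]>110)&(hsv[...,2]>50)).astype(np.uint8)
n,l,st,c=cv2.connectedComponentsWithStats(m)
for i in range(1,n):
  if st[i,4]>300:print(c[i],st[i],wrist_at(c[i],148,s))
E
```

```text
[-38.   -6.5  35.2 115.6   3.2  70.2  85.4] [439.22057824 -32.93336711 183.83837509] [179.34896872  -0.51744334 179.47959177] [-0.23236279 -0.06003762  0.63348131]
[ 31.76755687 224.21167161] [   0  202   63   45 2022] [ 429.02142861 -202.78870371  148.        ]
[471.39072495 226.90138593] [ 443  204   57   46 1876] [435.23248915 101.72970541 148.        ]
[281.00272294 234.61402314] [ 262  212   39   47 1469] [439.11644866 -31.68391345 148.        ]
```

View pics/w4.png

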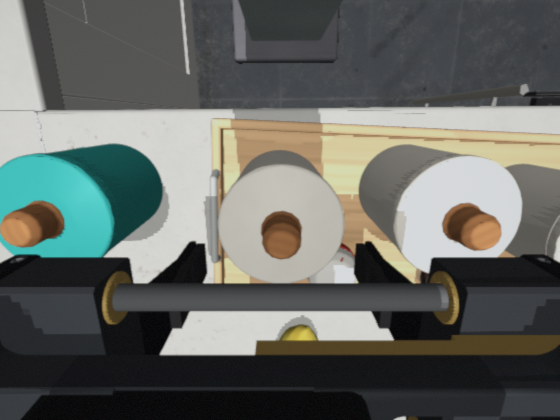

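The right white canister, knob (281,235), lies directly under the gripper. The turquoise look-alike is off the tray at (32,224) and I leave it alone.

>>> {"op": "step_arm", "data": {"series": [[-0.03,0.02,0.2,0,0,0,100],[0,0,0.4,0,0,0,100],[0,0,0.4,0,0,0,90],[0,0,0.2,0,0,0,80],[0,0,0,0,0,0,60]]}}

```text
time: 13.5
ee_pos: [439.9, -28.0, 132.0]
tcp_rot: [179.4, -0.5, 179.9]
ft_force: [-0.0, -0.6, -0.5]
gripper_width: 0.809
```

>>> {"op": "step_arm", "data": {"series": [[0,-0.08,0,0,0,0,50],[0,0,0,0,0,0,30],[0,0,0,0,0,0,0],[0,0,0,0,0,0,0],[0,0,0,0,0,0,0]]}}

```text
time: 14.0
ee_pos: [441.0, -30.8, 133.4]
tcp_rot: [179.4, -0.4, 179.9]
ft_force: [0.1, 0.9, 0.0]
gripper_width: 0.354
```

>>> {"op": "step_arm", "data": {"series": [[0,0,0,0,0,0,0],[0,0,0,0,0,0,0],[0,0,0,0,0,0,0],[0,0,0,0,0,0,0],[0,0,0,0,0,0,0]]}}

```text
time: 14.5
ee_pos: [441.1, -31.4, 133.4]
tcp_rot: [179.4, -0.4, 179.9]
ft_force: [0.8, -0.5, -2.7]
gripper_width: 0.309
```

>>> {"op": "step_arm", "data": {"series": [[0,0,-0.3,0,0,0,0],[0,0,-0.4,0,0,0,0],[0,0,-0.4,0,0,0,0],[0,0,-0.3,0,0,0,0],[0,0,0,0,0,0,0]]}}

```text
time: 15.0
ee_pos: [436.9, -31.9, 189.9]
tcp_rot: [179.5, -1.0, 179.9]
ft_force: [0.8, -0.6, -8.3]
gripper_width: 0.306
```

>>> {"op": "step_arm", "data": {"series": [[0,0,0,0,0,0,0],[0,0,0,0,0,0,0],[0,0,0,0,0,0,0],[0,0,0,0,0,0,0],[0,0,0,0,0,0,0]]}}

```text
time: 15.5
ee_pos: [434.5, -31.8, 187.4]
tcp_rot: [179.5, -1.3, 179.9]
ft_force: [1.2, 0.2, -10.3]
gripper_width: 0.31
```

```bash
python3 - <<'E'
from h import *
for i in range(3):
  s=sense();print(s["ft_force"],s["gripper_width"]);read_camera("wrist")
s=sense();print(s["ee_pos"],s["tcp_rot"],s["time"])
E
```

```text
[  1.23134951   0.17448506 -10.30254521] 0.3098578026097923
[-0.10458783  0.16590378 -9.80421375] 0.3070692594883036
[ 0.30230858 -0.14000511 -9.33142598] 0.30940094529682804
[434.68462567 -31.83864113 187.56651649] [179.51222325  -1.27165656 179.90709665] 15.65
```

The right one weighs about 9.7 N, clearly the heaviest. I'll set it back as instructed, then lift it again.

>>> {"op": "step_arm", "data": {"series": [[-0.1,0,0.3,0,0,0,0],[0,0,0.4,0,0,0,0],[0,0,0.35,0,0,0,0],[0,0,0.15,0,0,0,0],[0,0,0,0,0,0,0]]}}

```text
time: 16.15
ee_pos: [438.7, -31.3, 135.6]
tcp_rot: [179.5, -1.2, 179.9]
ft_force: [-0.1, -0.8, -9.4]
gripper_width: 0.307
```

>>> {"op": "step_arm", "data": {"series": [[0,0,0.08,0,0,0,0],[0,0,0.05,0,0,0,0],[0,0,0,0,0,0,0],[0,0,0,0,0,0,40],[0,0,0,0,0,0,50]]}}

```text
time: 16.65
ee_pos: [443.5, -31.3, 136.7]
tcp_rot: [179.4, -0.7, 179.9]
ft_force: [0.5, 0.4, 0.0]
gripper_width: 0.414
```

>>> {"op": "step_arm", "data": {"series": [[0,0,0,0,0,0,50],[0,0,0,0,0,0,50],[0,0,0,0,0,0,50],[0,0,0,0,0,0,50],[0,0,0,0,0,0,50]]}}

```text
time: 17.15
ee_pos: [445.2, -31.1, 138.1]
tcp_rot: [179.3, -0.5, 179.9]
ft_force: [0.2, 0.4, -0.6]
gripper_width: 0.502
```

>>> {"op": "step_arm", "data": {"series": [[0.08,0,0.1,0,0,0,50],[0,0,0.07,0,0,0,50],[0,0,0,0,0,0,50],[0,0,0,0,0,0,50],[0,0,0,0,0,0,50]]}}

```text
time: 17.65
ee_pos: [441.3, -31.0, 130.3]
tcp_rot: [179.4, -0.5, 179.9]
ft_force: [-0.1, -0.1, 0.0]
gripper_width: 0.501
```

>>> {"op": "step_arm", "data": {"series": [[0,0,0,0,0,0,0],[0,0,0,0,0,0,0],[0,0,0,0,0,0,0],[0,0,0,0,0,0,0],[0,0,0,0,0,0,0]]}}

```text
time: 18.15
ee_pos: [441.4, -31.2, 130.2]
tcp_rot: [179.4, -0.5, 179.9]
ft_force: [0.9, -0.0, 0.1]
gripper_width: 0.321
```

>>> {"op": "step_arm", "data": {"series": [[0,0,-0.3,0,0,0,0],[0,0,-0.5,0,0,0,0],[0,0,-0.5,0,0,0,0],[0,0,-0.5,0,0,0,0],[0,0,-0.5,0,0,0,0]]}}

```text
time: 18.65
ee_pos: [435.9, -33.0, 221.5]
tcp_rot: [179.6, -1.4, 179.9]
ft_force: [0.5, 0.2, -8.8]
gripper_width: 0.318
```

>>> {"op": "step_arm", "data": {"series": [[0,0,-0.5,0,0,0,0],[0,0,-0.4,0,0,0,0],[0,0,-0.2,0,0,0,0],[0,0,0,0,0,0,0],[0,0,0,0,0,0,0]]}}

```text
time: 19.15
ee_pos: [434.6, -34.0, 268.6]
tcp_rot: [179.6, -1.6, 179.8]
ft_force: [0.6, 0.1, -8.7]
gripper_width: 0.32
```

>>> {"op": "step_arm", "data": {"series": [[0,0,0,0,0,0,0],[0,0,0,0,0,0,0],[0,0,0,0,0,0,0],[0,0,0,0,0,0,0],[0,0,0,0,0,0,0]]}}

```text
time: 19.65
ee_pos: [433.0, -34.2, 265.8]
tcp_rot: [179.7, -1.9, 179.8]
ft_force: [0.1, -0.4, -9.0]
gripper_width: 0.32
```

```bash
python3 - <<'E'
from h import *
s=sense();print(np.round(s["q"],1),s["ee_pos"],s["tcp_rot"],s["ft_force"],s["joint_velocities"],s["gripper_width"])
cv2.imwrite("pics/e.png",np.hstack([read_camera("scene")[100:340,200:520],read_camera("top")[150:390,100:420]])[:,:,::-1])
E
```

```text
[-38.6  -9.6  33.7 108.1   4.9  81.8  83.7] [432.96087279 -34.15142983 265.80937464] [179.67016541  -1.86973581 179.80221808] [ 0.08909605 -0.4400867  -8.96081737] [ 0.00211201  0.22812911 -0.01052972  0.08004629  0.00371149 -0.10459244
  0.0124742 ] 0.3200001532441553
```

View pics/e.png

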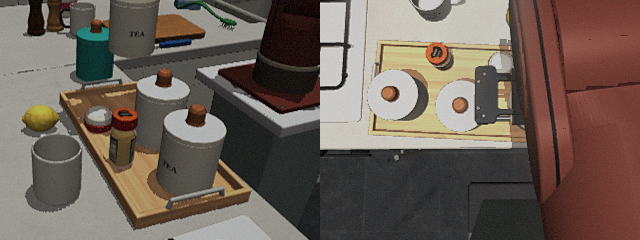

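The right canister hangs upright well clear of the tray. The left knob (scene ~(397,211)) and middle knob (~(366,176)) are where they started, and the bystanders are undisturbed. Handing in.

```bash
python3 -c "
from plant import *
hand_in()"
```

```text
the job is handed in; nothing more can be done
```

I lifted each canister by its knob, left to right, and set each back in its place. The right one is the heaviest, and the arm was holding it up when I handed in. That was after about 20 s of robot time, and `hand_in()` gives no verdict.

| Canister | Weight felt |
|---|---|
| Left | about 5.4 N |
| Middle | about 5.1 N |
| Right | about 9.7 N on the weighing lift, 9.0 N in the final hold |

- **Held canister:** it had risen about 135 mm from its place on the tray. It was still, with the tool about 2° from vertical. The grip opening read 28 mm, matching the knob, with nothing else touching it in the last picture.
- **The other two:** they stand upright on the tray, with their knobs within a few pixels of where they started. I judged this by eye from the last picture and did not measure it.
- **Rest of the scene:** the spice jar, timer, mug, lemon and turquoise look-alike looked undisturbed in the last views.
- **What went wrong:** my first pinch on the left knob was about 5 mm too high. I opened the gripper, lowered it and gripped again before lifting. No check failed after that.

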